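Pull-test the freshly glued coat peg with the spring balance

ROBOT

A 7-joint arm with a two-finger parallel gripper is mounted at the origin on a cart in front of the work surface, level with it; the furniture and walls round the work are solid. World frame = base frame: x ahead of the robot, y to its left, z up, the work surface at z = 0. Lengths are in m, angles in rad, forces in N, time in s.
With the tool pointing down it reaches from about 0.425 to 0.925 m from the base axis. Payload 6.8 kg.
Tool frame: the origin (TCP) lies on the centre line of the jaws, within the pads' length; the fingertips stand 14 mm ahead of it and the grasp point (between the pads) lies 5 mm behind it (bot.finger_overhang is the distance from the TCP to the fingertips, in m); z points along the fingers, y is the line along which they close (so a half turn about z gives the same grasp; the last joint's range is limited). The gripper opens to 85 mm and grips with 20 to 120 N. Pads are 22 mm wide; open, the fingers measure 114 mm over their backs; the gripper's body (76 mm by 85 mm) begins 54 mm behind the grasp point. The pads swing forward as they close: fully open they stand 13 mm farther back than shut.
Start: joints at [-1.288, 0.477, 0.022, 1.555, -0.011, 1.109, -0.083], TCP at [0.257, 0.624, 0.245] pointing down, gripper open.
Joint ranges: [-2.96, 2.96], [-0.34, 2.1], [-1.41, 1.46], [0.24, 2.44], [-1.37, 4.51], [0.17, 1.92], [-2.96, 2.96]. Speed limits (rad/s): [2.39, 2.39, 3.14, 3.14, 3.14, 3.14, 3.14].

INTERFACE

Orientations are given as a unit quaternion [w, x, y, z].
In Python, from station import bot gives the robot as it stands.
- The arm moves only by the shell command python3 -m inch 'ROWS' [OPENING] [FORCE]. ROWS is JSON, a list of rows, each a list of 4 numbers: the shift along the tool's x, y, z in m, then the turn about the tool's z in degrees. A call has 1 to 12 rows; each row shifts and turns the commanded pose from where the row before left it, along the tool's axes as they then stand; what a row does not reach is not made up. A row lasts 1/10 s, in which the tool goes at most 50 mm and 8.59 degrees, less where a joint would pass 70% of its speed; a pose out of reach is approached as far as the arm can. A call is refused whole if a number of a shift passes 0.05 or a number of a turn 8.59, either way. A call with a gripper value outside its range is refused whole. OPENING is the finger opening in m, from 0 to 0.0854, set as the call begins (- or left out, the last holds). The fingers move at their own pace and stop on an object; FORCE is the grip in N (left out, the last holds). Time passes only in rows, so rows that do not move let the fingers close. It gives the time, the measured TCP pose, the force, the opening and the grip force at its end, in the units of the state.
- bot.get_obs(): the state, without advancing time (a new reading comes with each control period).
- bot.read_camera(name): name is "side" or "top" or "wrist"; returns a dict with "color" (400x640x3 uint8, red, green, blue), "mtx" (3x3 intrinsics, pixels), "dist_coeffs" ([k1, k2, p1, p2, k3] as OpenCV has them; the pictures are not rectified), "world_from_camera" (4x4, takes a point from camera to world coordinates); the wrist camera has in their place "hand_eye" (4x4, takes a point from camera to tool coordinates, whose origin is the TCP and whose axes are the flange's). Camera axes: x right, y up, looking along -z (the intrinsics and any distortion apply to the point x, -y, -z); pixel columns grow to the right and rows downward; lengths in m; the calibration is good to about 2 mm. A picture is of the moment at which its call begins: read the wrist's pose just before it. There is no depth.
- bot.hand_in(): hands the job in; it is judged then, once.
The state is a dict: "t": time; "q": joint angles; "joint_vel": joint speeds; "joint_torque": joint torques, N m; "eef_pos": TCP position; "tool_rot": TCP orientation; "contact_force": force on the tool from outside, world axes, zero at the start; "torque": the same for the moment, N m; "gripper_width": opening from 0.0 (shut) to 1.0 (fully open); "grasp_force": force on a finger pad.
Only numpy, scipy, OpenCV 4.12 (cv2) and the standard library are available. Lean on these libraries where they do the work, as an engineer would, in place of code of your own. Each camera call takes 0.05 s, during which the arm holds its last target. There are 200 camera calls.

TASK

The tall peg on the coat rail has just been glued in: prove that it holds. Pick up the spring balance, drop the eye of its rod over the tall peg so that it sits round the neck below the head, and draw the balance away level and square to the rail's long sides until the black band on the rod stands in the barrel's mouth, part of it out and part still inside, never pulling the whole band out into the open. Leave the short knob and the other things alone, and finish while still holding the balance there, clear of the small bench and the rail, with the load on the peg.

Things in the scene. Friction and masses are not known exactly. Their poses are not given: they have to be found in the camera images.
- balance: Spring balance lying on the right part of the small bench: a square aluminium barrel 26 x 26 mm with black end caps 32 x 32 mm, 120 mm long in all, about 0.2 kg with its rod; a small hanging ring, 24 mm wide, sticks out 30 mm behind the tail. Origin: underside of the caps, at mid length; z up; x along the barrel towards the mouth and the rod. The rod can slide out of the mouth along +x and pulls itself back in.
- grip (a point): Centre of the balance's barrel, on its axis at mid length, 16 mm over the balance's underside; the best place to grip, across the 26 mm wide flats (free for 45 mm either way along the barrel). The mouth, the end of the steel bush in which the rod runs, lies 61 mm from here along the balance's +x.
- eye (a point): Centre of the eye at the end of the rod, on the barrel's axis: a level ring of 5 mm steel wire, 30 mm wide inside and 40 mm outside. It lies 40 mm ahead of the mouth (101 mm ahead of the grip point) with the rod home, and further by as much as the rod is drawn out.
- rod (a joint): How far the rod is drawn out of the barrel, in m: 0 home, 0.065 at its hard stop. A spring inside pulls it home with about 3 N at 0, rising 2.2 N per 10 mm to about 12 N at the middle of the band. The 12 mm wide black band on the rod stands in the mouth from 0.036 (its front edge just comes out) to 0.048 (its rear edge comes out). Two hair lines on the rod appear at 0.012 and 0.024.
- rail: Short wooden coat rail, 70 x 150 x 20 mm, lying on its back on the left part of the small bench's top, pegs upwards, screwed down. Origin: middle of its underside (on the small bench's top); y along its 150 mm length, x square across it. Its long side -x faces to the robot's right, where there is room to pull.
- tall_peg: The tall turned wooden peg, fixed upright in the rail, 28 mm to one side or the other of the rail's middle. Origin: on its axis, at the rail's top face (200 mm over the workbench). It is 52 mm tall: a foot 19 mm wide up to 8 mm, a straight neck 12 mm thick from 8 to 36 mm, and a head 19 mm wide from 43 mm to the top.
- bottle_of_glue: Bystander: white glue bottle, 41 x 70 x 181 mm, standing on the workbench behind the small bench. Origin: centre of its underside.
- sander: Bystander: sanding block, 67 x 111 x 31 mm, lying on the workbench left of the small bench. Origin: centre of its underside.
- carpenter_pencil: Bystander: flat pencil, 13 x 150 x 8 mm, lying along the far edge of the small bench's top. Origin: centre of its underside.
- carving_bench: Small wooden bench-top bench that stands fixed on the workbench and raises the work: flat top 205 x 320 mm, 180 mm high. Origin: middle of its underside, on the workbench; x along the short side, y along the long side. A caged work lamp hangs over the front edge of the workbench, at about x 0.33, y 0.12, its underside 0.30 m and its handle up to 0.63 m above the workbench: keep the arm clear of it.
- knob: The short turned wooden knob, fixed upright in the rail 56 mm beside the tall peg, 32 mm tall, head 26 mm wide. Origin: on its axis at the rail's top face.

How it is judged:
On the way:
1. the eye is down round the neck of the tall peg, below the head, with the rod still nearly home (horizontal distance between eye and tall_peg below 0.014 m and z of eye in the frame of tall_peg below 0.038 m and value of joint rod below 0.02 m), for 0.1 s.
At the end, for the whole second after the job is handed in: The fingers hold the balance still, 10 mm or more over the small bench, off the rail; its eye is round the tall peg's neck; the rod is out 36 to 48 mm (band in the mouth) with over 7 N on the peg; the barrel is level within 0.2 rad and within 0.3 rad of square to the rail (value of joint rod between 0.0355 and 0.0485 m and velocity of joint rod between -0.01 and 0.01 m/s and horizontal distance between eye and tall_peg below 0.014 m and z of eye in the frame of tall_peg below 0.038 m and contact force between balance and tall_peg above 7 N and contact force between balance and the fingers above 3 N and contact force between balance and rail below 0.5 N and angle between balance's own x axis and vertical between 1.37 and 1.77 rad and angle between the x axis of balance and the x axis of rail, either way round below 0.3 rad and contact force between balance and carving_bench below 0.5 N and z of balance in the frame of carving_bench above 0.19 m); the arm keeps its last pose, push and grip.
It fails at once if the peg is overloaded: the whole band comes out into the open (value of joint rod above 0.052 m).
It fails at once if the short knob is knocked or pulled (contact force between any of balance, the arm and knob above 4 N).
It fails at once if a bystander is pushed or toppled (distance of any of bottle_of_glue, sander, carpenter_pencil from where it was at the start of the episode above 0.02 m).
It also fails if it takes over 42 s, if anything falls off the work surface, if the arm or the gripper's body presses on something with over 40 N, if the wrist force passes 120 N, or if a joint passes its speed limit or range.

## Working session

There is one attempt and no reset: what is moved stays moved. The work goes in short steps, Python scripts to look and compute and a shell command to move; the robot and the scene stay as the last step left them, time stands still between calls to the robot, and variables do not carry over. Pictures are saved under pics/ and viewed, at most 14 in all, crops included, and the job is handed in when it is done.

```bash
mkdir -p pics; ls; cat > h.py <<'E'
import numpy as np, cv2
from station import bot
def cam(n,save=None):
    o=bot.get_obs(); c=bot.read_camera(n)
    if 'world_from_camera' in c: T=np.array(c['world_from_camera'])
    else:
        from scipy.spatial.transform import Rotation as R
        q=o['tool_rot']; W=np.eye(4); W[:3,:3]=R.from_quat([q[1],q[2],q[3],q[0]]).as_matrix(); W[:3,3]=o['eef_pos']
        T=W@np.array(c['hand_eye'])
    if save: cv2.imwrite('pics/'+save,c['color'][:,:,::-1])
    return c,T
def ray(c,T,px):
    u=cv2.undistortPoints(np.array(px,float).reshape(-1,1,2),np.array(c['mtx']),np.array(c['dist_coeffs'])).reshape(-1,2)
    d=np.c_[u[:,0],-u[:,1],-np.ones(len(u))]@T[:3,:3].T
    return T[:3,3],d
def onz(c,T,px,z):
    o,d=ray(c,T,px); return o+d*((z-o[2])/d[:,2])[:,None]
def proj(c,T,P):
    p=(np.atleast_2d(P)-T[:3,3])@T[:3,:3]; p=p*[1,-1,-1]
    return cv2.projectPoints(p,np.zeros(3),np.zeros(3),np.array(c['mtx']),np.array(c['dist_coeffs']))[0].reshape(-1,2)
E
python3 - <<'E'
from h import *
for n in('top','side'):
    c,T=cam(n,n+'0.png'); print(n,T[:3,3],-T[:3,2])
print(bot.get_obs())
E
```

```text
pics
top [0.32094882 0.11244574 1.12466576] [ 0.19870407 -0.00912564 -0.98001705]
side [ 0.49136636 -0.60974363  0.60909516] [ 0.06957493  0.83687257 -0.54295822]
{'t': 0.1, 'q': array([-1.28812324,  0.47767662,  0.02233491,  1.55635281, -0.01150075,
        1.10931133, -0.0831147 ]), 'joint_vel': array([ 2.11988189e-03, -1.80704111e-03, -1.83920213e-04, -2.34894807e-03,
        1.54591491e-03, -6.57197569e-05,  5.79383854e-04]), 'joint_torque': array([ 4.86031466e-03, -5.97761965e+01,  1.61400698e+00, -2.81952685e+01,
        1.28569620e-02,  5.04866344e-03,  2.34519369e-06]), 'eef_pos': array([0.25691815, 0.62363766, 0.24445004]), 'tool_rot': array([-1.01801917e-04,  1.94139850e-01,  9.80973528e-01, -8.03634908e-04]), 'contact_force': array([-0.18504355, -0.99390788, -0.5776086 ]), 'torque': array([0.05646156, 0.03734597, 0.02938586]), 'grasp_force': 0.0, 'gripper_width': 0.9993635256360535}
```

View pics/top0.png

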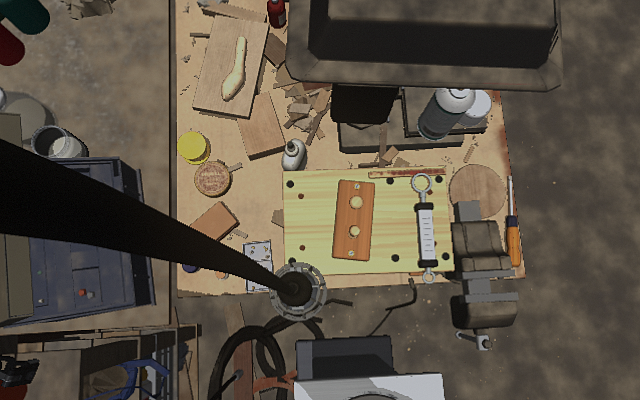

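View pics/side0.png

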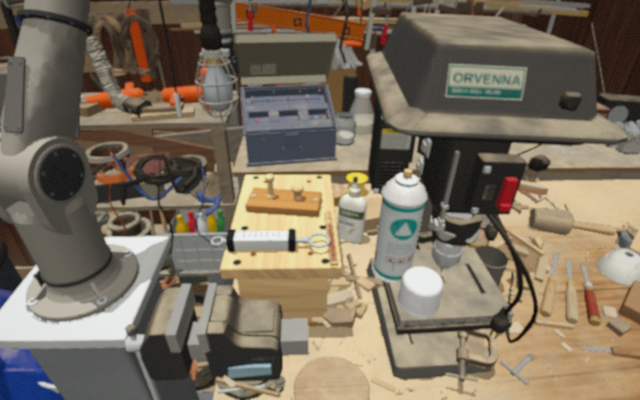

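The top view shows the lamp at (297,290), the rail at (353,220) with pegs at (356,202) and (354,231), and the balance from (429,278) (tail ring) to (422,183) (eye). The side view shows that the thin tall peg is the one nearer the robot. Next I'll measure them.

```bash
python3 - <<'E'
from h import *
c,T=cam('top'); im=c['color']
print('tall head',onz(c,T,[[354,231]],.25),'knob head',onz(c,T,[[356,202]],.23))
print('eye ',onz(c,T,[[422,183],[426,206],[427,266],[429,278]],.196))
print('rail corners',onz(c,T,[[338,180],[374,182],[333,258],[368,261]],.2))
print('bench corners',onz(c,T,[[284,171],[445,168],[286,275],[449,271]],.18))
print('lamp px',proj(c,T,[[.33,.12,.3],[.33,.12,.63],[.257,.624,.245],[0,0,0]]))
a=im[160:300,270:470]; a=cv2.resize(a,None,fx=4,fy=4,interpolation=cv2.INTER_CUBIC)
s,S=cam('side'); print('side',proj(s,S,[[.43,.06,.252],[.49,.06,.232]]))
cv2.imwrite('pics/topcrop.png',a[:,:,::-1])
E
```

```text
tall head [[0.43175471 0.02769714 0.25      ]] knob head [[0.48739668 0.01805802 0.23      ]]
eye  [[ 0.52336224 -0.11438593  0.196     ]
 [ 0.47835829 -0.11734726  0.196     ]
 [ 0.36589137 -0.10734509  0.196     ]
 [ 0.34387398 -0.10868821  0.196     ]]
rail corners [[ 0.53765811  0.04595337  0.2       ]
 [ 0.52975566 -0.02234848  0.2       ]
 [ 0.3901732   0.06546313  0.2       ]
 [ 0.38097259  0.00126644  0.2       ]]
bench corners [[ 0.56656156  0.14892312  0.18      ]
 [ 0.55424503 -0.16620742  0.18      ]
 [ 0.36505254  0.15473238  0.18      ]
 [ 0.35508953 -0.15126246  0.18      ]]
lamp px [[304.87651275 292.22666998]
 [301.58465566 288.63872274]
 [  8.78560805 354.95261573]
 [372.73925902 452.1466801 ]]
side [[267.34180815 167.26193692]
 [296.56089568 175.21654431]]
```

View pics/topcrop.png

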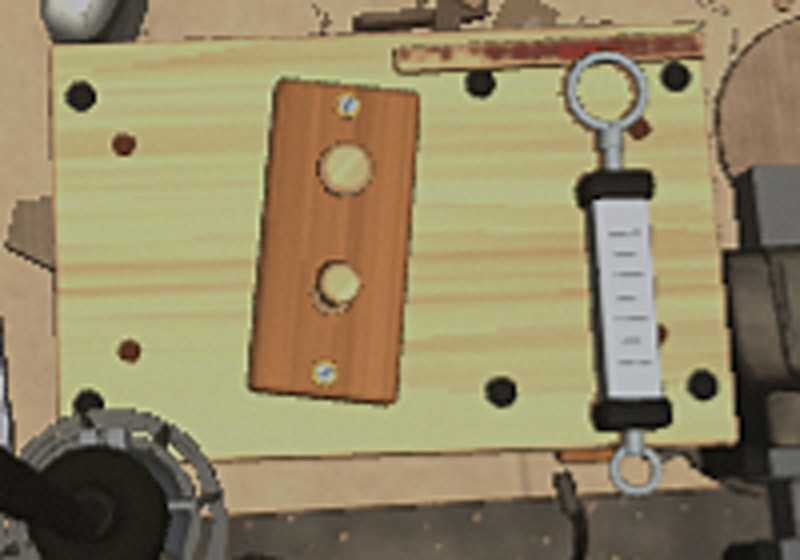

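The crop confirms the tall peg's head at full-image (355,231) and the balance axis from (428,263) to (421.5,183). The lamp stands between the arm and the work, so I'll raise the arm and estimate the link heights before sweeping over it.

```bash
python3 - <<'E'
from h import *
c,T=cam('side'); print(proj(c,T,[[.33,.12,.3],[.33,.12,.63]]))
c,T=cam('wrist'); print(np.round(c['hand_eye'],3),c['mtx'],bot.finger_overhang)
E
for i in 1 2; do :; done
python3 -m inch '[[0,0,-0.05,0],[0,0,-0.05,0],[0,0,-0.05,0]]'
python3 -c "
from station import bot;o=bot.get_obs();print(o['q'].round(4),o['eef_pos'].round(4))"
python3 -m inch '[[0,0,-0.05,0],[0,0,-0.05,0],[0,0,-0.05,0],[0,0,0,0],[0,0,0,0]]'
python3 -c "
from h import *
o=bot.get_obs();print(o['q'].round(4),o['eef_pos'].round(4))
cam('side','side1.png')"
```

```text
[[220.43948719 134.73776651]
 [197.15879284 -47.20516876]]
[[-0.001  0.965  0.263  0.067]
 [ 1.     0.001  0.    -0.001]
 [-0.     0.263 -0.965 -0.128]
 [ 0.     0.     0.     1.   ]] [[284.4879777    0.         319.94109354]
 [  0.         284.4879777  199.06789727]
 [  0.           0.           1.        ]] 0.014
t: 0.6
eef_pos: [0.257, 0.6237, 0.3969]
tool_rot: [-0.0, 0.194, 0.981, -0.0]
contact_force: [-0.2, 0.1, -0.6]
gripper_width: 1.0
grasp_force: 0.0
[-1.2969  0.3893  0.0358  1.3493 -0.0138  1.4039 -0.0815] [0.257  0.6237 0.3969]
t: 1.1
eef_pos: [0.2572, 0.6244, 0.5468]
tool_rot: [0.0, 0.194, 0.981, 0.002]
contact_force: [-0.4, -0.2, -1.1]
gripper_width: 1.004
grasp_force: 0.0
[-1.3049  0.3858  0.0538  1.0365 -0.0205  1.7167 -0.0781] [0.2572 0.6244 0.5468]
```

View pics/side1.png

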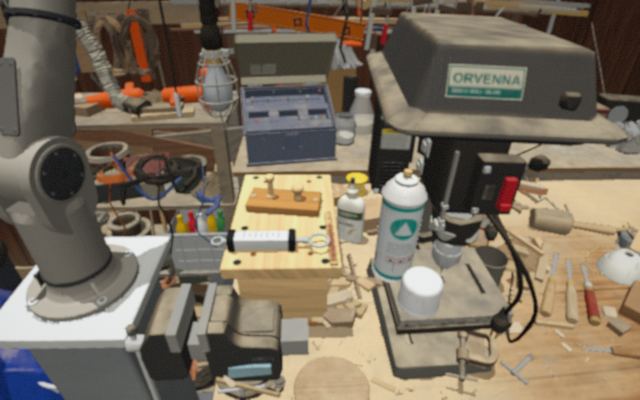

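```bash
python3 - <<'E'
from h import *
c,T=cam('top');s,S=cam('side')
def tri(a,b):
    o,d=ray(c,T,[a]);p,e=ray(s,S,[b]);A=np.c_[d[0],-e[0]];k,*_=np.linalg.lstsq(A,p-o,rcond=None)
    x=o+k[0]*d[0];y=p+k[1]*e[0];return x,y
print(tri((562,90),(401,113)));print(tri((288,78),(370,55)))
print(tri((355,231.2),(269,178)))
for z in(.4,.5,.6):print(z,onz(c,T,[(288,78),(425,85),(562,90)],z)[:,:2])
E
```

```text
(array([ 0.58334182, -0.25308709,  0.47363174]), array([ 0.59959386, -0.25525154,  0.48139723]))
(array([0.63078116, 0.12582728, 0.45966902]), array([0.63783792, 0.12507157, 0.46294167]))
(array([0.43186833, 0.02551083, 0.24547841]), array([0.43493783, 0.02597817, 0.24581945]))
0.4 [[ 0.65858188  0.12702798]
 [ 0.63428184 -0.08506438]
 [ 0.61301838 -0.29442874]]
0.5 [[ 0.61199032  0.12501571]
 [ 0.59104356 -0.05780904]
 [ 0.57271434 -0.23828223]]
0.6 [[ 0.56539877  0.12300343]
 [ 0.54780528 -0.0305537 ]
 [ 0.53241031 -0.18213573]]
```

```bash
python3 -m inch '[[-0.0357,-0.0268,0,0],[-0.0357,-0.0268,0,0],[-0.0357,-0.0268,0,0],[-0.0357,-0.0268,0,0],[-0.0357,-0.0268,0,0],[-0.0357,-0.0268,0,0],[-0.0357,-0.0268,0,0],[-0.0357,-0.0268,0,0],[-0.0357,-0.0268,0,0],[-0.0357,-0.0268,0,0],[0,0,0,0],[0,0,0,0]]'
python3 -c "
from h import *
o=bot.get_obs();print(o['q'].round(4),o['eef_pos'].round(4))
cam('side','side2.png')"
```

```text
t: 2.45
eef_pos: [0.4852, 0.2392, 0.5442]
tool_rot: [-0.001, 0.195, 0.981, -0.001]
contact_force: [-0.9, 0.6, -0.1]
gripper_width: 0.998
grasp_force: 0.0
[-0.8172  0.1155  0.2819  1.3943 -0.0323  1.6383  0.6381] [0.4852 0.2392 0.5442]
```

View pics/side2.png

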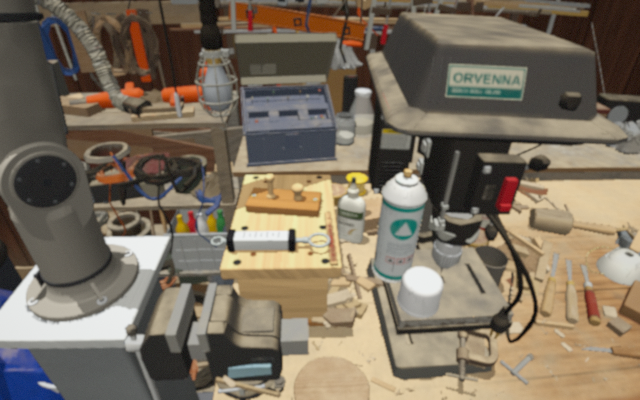

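The arm is clear of the lamp and there is no contact. I'll continue over it.

```bash
python3 -m inch '[[-0.016,-0.0367,0,0],[-0.016,-0.0367,0,0],[-0.016,-0.0367,0,0],[-0.016,-0.0367,0,0],[-0.016,-0.0367,0,0],[-0.016,-0.0367,0,0],[0.0045,-0.0417,0,0],[0.0045,-0.0417,0,0],[0.0045,-0.0417,0,0],[0,0,0,0]]'
python3 -m inch '[[0,0,0,8.5],[0,0,0,8.5],[0,0,0,8.5],[0,0,0,8.5],[0,0,0,8.5],[0,0,0,8.5],[0,0,0,8.5],[0,0,0,8.5],[0,0,0,8.5],[0,0,0,8.5],[0,0,0,8.5],[0,0,0,8.5]]'
python3 -m inch '[[0,0,0,8.5],[0,0,0,8.5],[0,0,0,8.5],[0,0,0,8.5],[0,0,0,8.5],[0,0,0,8.5],[0,0,0,6.4],[0,0,-0.0,0],[0,0,0.05,0],[0,0,0.05,0],[0,0,0.05,0],[0,0,0,0]]'
python3 -c "
from h import *
o=bot.get_obs();print(o['q'].round(4),o['eef_pos'].round(4),o['contact_force'])
cam('wrist','w0.png')"
```

```text
t: 3.5
eef_pos: [0.4275, -0.1147, 0.5458]
tool_rot: [0.0, 0.197, 0.98, 0.0]
contact_force: [-0.6, 0.3, 0.6]
gripper_width: 1.003
grasp_force: 0.0
t: 4.7
eef_pos: [0.4303, -0.1081, 0.5447]
tool_rot: [-0.0, 0.885, 0.465, -0.001]
contact_force: [0.4, 0.4, 0.1]
gripper_width: 1.0
grasp_force: 0.0
t: 5.9
eef_pos: [0.4252, -0.1086, 0.3882]
tool_rot: [-0.0, 1.0, -0.013, -0.008]
contact_force: [-0.2, 0.1, 0.6]
gripper_width: 0.998
grasp_force: 0.0
[-0.2858 -0.0568  0.3783  1.8939  0.0226  1.3156 -1.5113] [ 0.4252 -0.1086  0.3882] [-0.17596007  0.0650662   0.5549434 ]
```

View pics/w0.png

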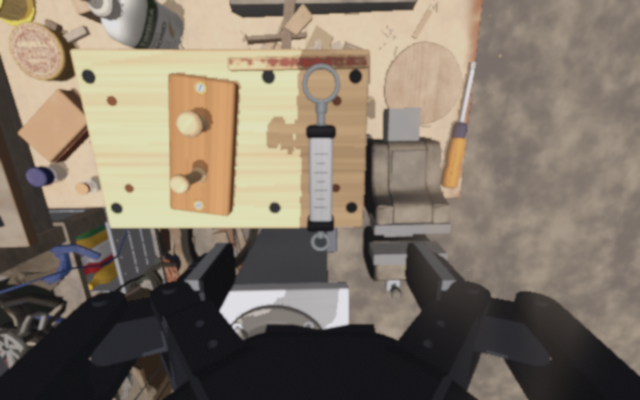

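The wrist view shows the balance with its eye at (321,84), its caps at (320,131) and (320,226), and the tall peg's head at (180,184).

```bash
python3 - <<'E'
from h import *
c,T=cam('wrist')
p=onz(c,T,[[321,84],[320,131],[320,226],[321,241]],.196);print(p.round(4)); g=(p[1]+p[2])/2
d=p[0]-p[3];d/=np.linalg.norm(d);print('dir deg',np.degrees(np.arctan2(d[1],d[0])),'grip from eye',p[0]-.101*d)
print('peg',onz(c,T,[[180,184]],.25),'knob',onz(c,T,[[189,123]],.23), 'railcorn',onz(c,T,[[172,73],[238,82],[171,208],[231,215]],.2))
o=bot.get_obs();print(o['eef_pos'],o['tool_rot'])
E
```

```text
[[ 0.5314 -0.1138  0.196 ]
 [ 0.4828 -0.1113  0.196 ]
 [ 0.3702 -0.1081  0.196 ]
 [ 0.3504 -0.1088  0.196 ]]
dir deg -1.5756379835827654 grip from eye [ 0.43040758 -0.11097987  0.196     ]
peg [[0.43844219 0.02619505 0.25      ]] knob [[0.49529692 0.01757566 0.23      ]] railcorn [[ 0.54571971  0.04073302  0.2       ]
 [ 0.53527695 -0.0267624   0.2       ]
 [ 0.39948373  0.06681502  0.2       ]
 [ 0.38875875 -0.00276706  0.2       ]]
[ 0.43032602 -0.10963922  0.39632959] [ 8.22321157e-05  9.99900072e-01 -1.41349891e-02 -2.01887420e-04]
```

```bash
python3 -m inch '[[-0.002,0.001,0.05,0],[0,0,0.05,0],[0,0,0.04,0],[0,0,0.03,0],[0,0,0,0]]' 0.05
python3 -m inch '[[0,0,0.015,0],[0,0,0.012,0],[0,0,0,0],[0,0,0,0]]' 0.05
python3 -m inch '[[0,0,0,0],[0,0,0,0],[0,0,0,0],[0,0,0,0],[0,0,0,0],[0,0,0,0],[0,0,0,0],[0,0,0,0]]' 0 80
```

```text
t: 6.5
eef_pos: [0.429, -0.1109, 0.2254]
tool_rot: [0.0, 1.0, -0.015, -0.001]
contact_force: [-0.1, -0.0, -0.9]
gripper_width: 0.583
grasp_force: 0.0
t: 6.9
eef_pos: [0.4304, -0.1114, 0.201]
tool_rot: [0.0, 1.0, -0.015, 0.002]
contact_force: [-0.3, 0.5, 0.0]
gripper_width: 0.588
grasp_force: 0.0
t: 7.7
eef_pos: [0.4292, -0.1112, 0.2002]
tool_rot: [-0.0, 1.0, -0.015, 0.001]
contact_force: [-1.9, 1.9, 9.6]
gripper_width: 0.286
grasp_force: 79.0
```

```bash
python3 -m inch '[[0,0,-0.03,0],[0,0,-0.04,0],[0,0,-0.03,0],[0,0,0,0]]'
python3 -m inch '[[0,0,0,-8.5],[0,0,0,-8.5],[0,0,0,-8.5],[0,0,0,-8.5],[0,0,0,-8.5],[0,0,0,-8.5],[0,0,0,-8.5],[0,0,0,-8.5],[0,0,0,-8.5],[0,0,0,-6.8],[0,0,0,0],[0,0,0,0]]'
python3 - <<'E'
from h import *
cam('wrist','w1.png');c,T=cam('top');o=bot.get_obs();print(o['q'].round(3),o['eef_pos'],o['tool_rot'])
a=cv2.resize(c['color'][160:300,270:470],None,fx=4,fy=4,interpolation=cv2.INTER_CUBIC);cv2.imwrite('pics/t1.png',a[:,:,::-1])
E
```

```text
t: 8.1
eef_pos: [0.4302, -0.1118, 0.3027]
tool_rot: [-0.0, 1.0, -0.016, 0.004]
contact_force: [-0.2, 0.4, -2.6]
gripper_width: 0.287
grasp_force: 79.3
t: 9.3
eef_pos: [0.4274, -0.1113, 0.2978]
tool_rot: [-0.0, 0.759, 0.652, -0.0]
contact_force: [-0.2, -0.2, -2.5]
gripper_width: 0.286
grasp_force: 79.2
[-0.266  0.015  0.388  2.037 -0.006  1.092 -0.025] [ 0.42761329 -0.11127555  0.29806711] [-1.87201401e-04  7.58285971e-01  6.51922014e-01 -1.96994020e-04]
```

View pics/w1.png

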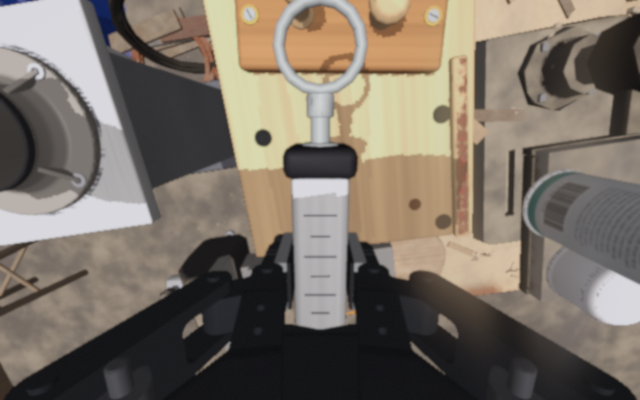

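View pics/t1.png

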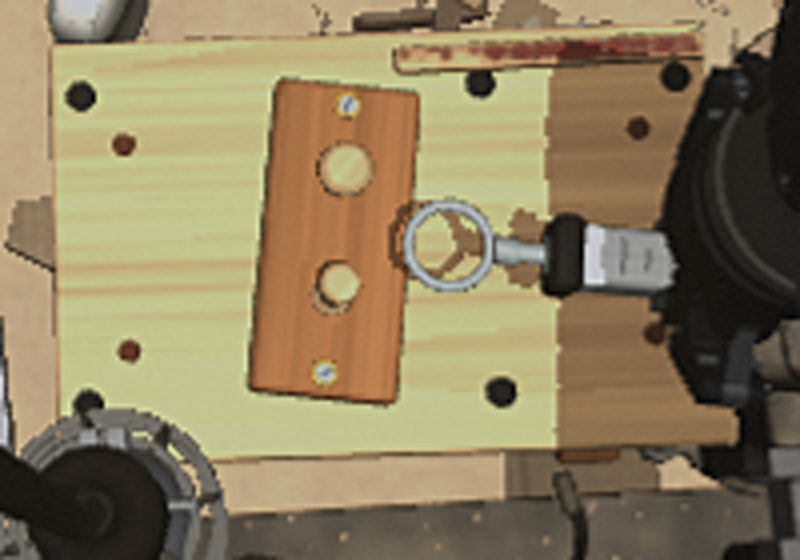

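In the wrist view the eye ring is at (320,45) and the rail is square to the barrel. In the top crop the eye is at (448,247), which is full-image (382,221.8).

```bash
python3 - <<'E'
from h import *
from scipy.spatial.transform import Rotation as R
c,T=cam('top');o=bot.get_obs();q=o['tool_rot'];M=R.from_quat([q[1],q[2],q[3],q[0]]).as_matrix()
e=onz(c,T,[[382,221.75]],.294)[0];p=onz(c,T,[[355,231.2]],.252)[0]
print('top',e,p,(p-e)@M,'eye-tcp in tool',(e-o['eef_pos'])@M)
w,W=cam('wrist');ew=onz(w,W,[[320,45]],.294)[0];print('wrist eye',ew,(ew-o['eef_pos'])@M)
E
```

```text
top [ 0.43912943 -0.01635263  0.294     ] [0.43104556 0.02615569 0.252     ] [ 0.04082378 -0.01433106  0.04200412] eye-tcp in tool [ 0.09556919 -0.00286368  0.00412899]
wrist eye [ 0.44192193 -0.01563589  0.294     ] [ 0.09669531 -0.00020969  0.00412793]
```

```bash
python3 -m inch '[[0.014,-0.005,0,0],[0.014,-0.005,0,0],[0.013,-0.0045,0,0],[0,0,0,0],[0,0,0,0],[0,0,0,0]]'
python3 - <<'E'
from h import *
w,W=cam('wrist');c,T=cam('top');o=bot.get_obs();print(o['eef_pos'],o['tool_rot'])
a=cv2.resize(c['color'][190:265,310:410],None,fx=4,fy=4,interpolation=cv2.INTER_CUBIC)
b=w['color'][0:150,220:420];b=cv2.resize(b,None,fx=2,fy=2)
cv2.imwrite('pics/m2.png',np.hstack([a,b])[:,:,::-1])
E
```

```text
t: 10.1
eef_pos: [0.4196, -0.0694, 0.2984]
tool_rot: [0.0, 0.758, 0.652, -0.0]
contact_force: [0.7, -0.3, -1.4]
gripper_width: 0.288
grasp_force: 79.2
[ 0.4195905  -0.06932755  0.29833187] [ 4.97788148e-05  7.57977318e-01  6.52280904e-01 -7.22183847e-05]
```

View pics/m2.png

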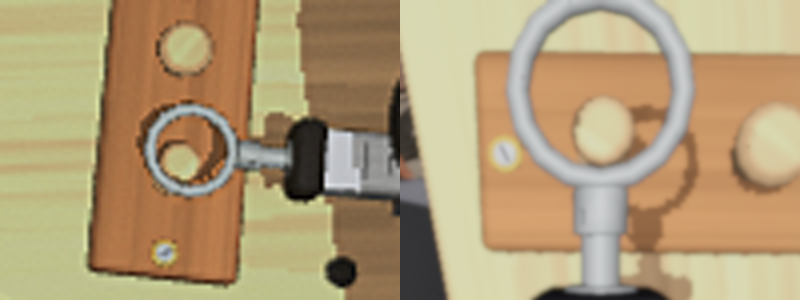

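Left half (top view): the eye is at full-image (357.5,227.5) and the head at (355,230). Right half (wrist view): the eye is at (321,45) and the head at (321,65).

```bash
python3 - <<'E'
from h import *
from scipy.spatial.transform import Rotation as R
o=bot.get_obs();q=o['tool_rot'];M=R.from_quat([q[1],q[2],q[3],q[0]]).as_matrix()
for n,a,b in(('top',(357.5,227.5),(355,230)),('wrist',(321,45),(321,65))):
    c,T=cam(n);e=onz(c,T,[a],.294)[0];p=onz(c,T,[b],.252)[0];print(n,e,p,(p-e)@M)
E
```

```text
top [0.43175463 0.025632   0.294     ] [0.43317276 0.02599323 0.252     ] [0.00057591 0.00134922 0.04199987]
wrist [0.43420277 0.02643246 0.294     ] [0.43433489 0.02608582 0.252     ] [-0.00031575  0.00018311  0.04200005]
```

Both views agree to about 1 mm, so I'll lower the eye over the peg.

```bash
python3 -m inch '[[0,0.0007,0.015,0],[0,0,0.015,0],[0,0,0.015,0],[0,0,0.015,0],[0,0,0.012,0],[0,0,0,0],[0,0,0,0],[0,0,0,0]]'
python3 - <<'E'
from h import *
w,W=cam('wrist');s,S=cam('side');o=bot.get_obs();print(o['eef_pos'],o['contact_force'])
b=cv2.resize(w['color'][0:150,220:420],None,fx=2,fy=2);a=cv2.resize(s['color'][150:250,220:340],None,fx=3,fy=3)
cv2.imwrite('pics/m3.png',np.hstack([a,b])[:,:,::-1])
E
```

```text
t: 11.1
eef_pos: [0.4208, -0.0688, 0.2271]
tool_rot: [0.0, 0.758, 0.653, 0.001]
contact_force: [0.4, 0.7, -3.0]
gripper_width: 0.286
grasp_force: 79.2
[ 0.4207477  -0.06875133  0.22703449] [ 0.85848391 -0.33497953 -2.18241962]
```

View pics/m3.png

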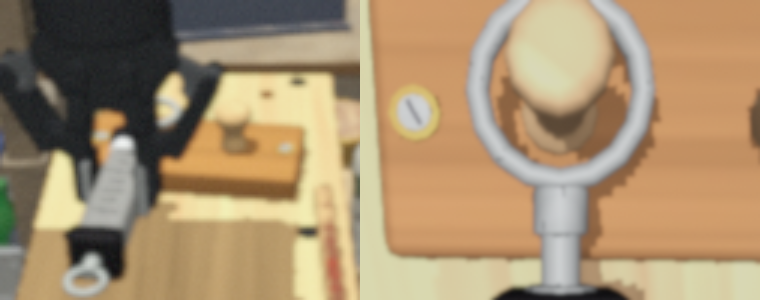

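The eye is down round the neck. I'll pull part of the way and check the load.

```bash
python3 -m inch '[[-0.005,0,0,0],[-0.005,0,0,0],[-0.005,0,0,0],[-0.005,0,0,0],[-0.005,0,0,0],[-0.005,0,0,0],[-0.005,0,0,0],[-0.005,0,0,0],[0,0,0,0],[0,0,0,0],[0,0,0,0]]'
python3 - <<'E'
from h import *
w,W=cam('wrist');f=[]
for i in range(5): cam('top');f.append(bot.get_obs()['contact_force'])
o=bot.get_obs();print(o['eef_pos'],np.mean(f,0))
cv2.imwrite('pics/m4.png',cv2.resize(w['color'][0:240,220:420],None,fx=2,fy=2)[:,:,::-1])
E
```

```text
t: 12.3
eef_pos: [0.4148, -0.1065, 0.2264]
tool_rot: [-0.001, 0.757, 0.653, 0.001]
contact_force: [2.1, 10.0, -1.6]
gripper_width: 0.283
grasp_force: 79.2
[ 0.41483513 -0.10645119  0.2264144 ] [ 1.76360058  8.55509897 -2.0243122 ]
```

View pics/m4.png

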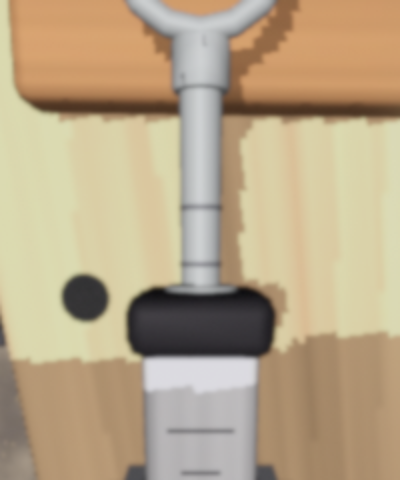

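Hair lines are at rows 207 and 264 and the mouth is at row 286, so the rod is about 28.5 mm out. It needs about 13.5 mm more.

```bash
python3 -m inch '[[-0.004,0,0,0],[-0.004,0,0,0],[-0.003,0,0,0],[-0.0025,0,0,0],[0,0,0,0],[0,0,0,0],[0,0,0,0],[0,0,0,0]]'
python3 - <<'E'
from h import *
w,W=cam('wrist');f=[]
for i in range(5): cam('top');f.append(bot.get_obs()['contact_force'])
o=bot.get_obs();print(o['eef_pos'],np.mean(f,0))
b=cv2.resize(w['color'][0:240,220:420],None,fx=2,fy=2)
cv2.imwrite('pics/m5.png',b[:,:,::-1]); print(b[180:320:4,200].mean(1).round())
E
```

```text
t: 13.4
eef_pos: [0.413, -0.119, 0.2264]
tool_rot: [-0.001, 0.757, 0.653, 0.001]
contact_force: [3.3, 12.4, -2.7]
gripper_width: 0.284
grasp_force: 79.2
[ 0.41298525 -0.11898871  0.22635921] [ 2.75096752 11.93887624 -2.51396535]
[209. 209. 209. 209. 208. 189. 163. 199. 209. 209. 209. 209. 209. 208.
 208. 208. 208. 208. 208. 207. 182. 137. 129. 129. 128. 128. 127. 164.
 141.  44.  34.  44.  53.  61.  63.]
```

View pics/m5.png

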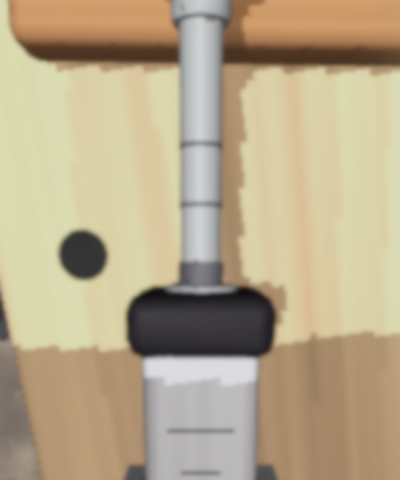

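The band's front edge (row 262) stands about 5 mm out of the mouth (row 287). The load is about 12 N, so the rod is about 41 mm out. I'll hand in now.

```bash
python3 -c "
from station import bot
print(bot.hand_in())"
```

```text
the job is handed in; nothing more can be done
None
```

I handed the job in with the balance's eye round the tall peg's neck, the rod about 41 mm out (band part out, part in) and about 12 N on the peg, held level and square to the rail; the hand-in returned no verdict.

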